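# Pin the upper lap-joint coupon in the jig, tuck the lower one under it and hold

## Task

In the lap-joint jig, thread the plastic washer and then the steel ring weight down the locating post, each fully home, so that the upper coupon is held down. Then lay the lower coupon on the support rail in line with the upper one, tuck its plain end under the overhang until it stops against the step, without lifting the upper coupon, and finish while holding it there: firmly pressed down flat on the rail by the fingers, not let go. Leave everything else on the bench where it is.

Things in the scene. Friction and masses are not known exactly. Their poses are not given: they have to be found in the camera images.
- jig: fixed aluminium lap-joint jig, base plate 110 (x) x 250 (y) x 8 mm, y -110 to 140. Origin: underside below the step face (y = 0), z up. Towards +y a bare support rail 20 mm wide, y 0 to 125, top 20 mm above the table. Towards -y a step 50 mm wide, y 0 to -100, top at 29 mm, carrying a 10 mm dia locating post (y = -60, tapered tip at 68 mm), two 5 mm high dowels (x +-19, y -12) and a tail stop
- jig_stop (a point): middle of the step face's line on the rail top (jig x = 0, y = 0, 20 mm up), where the middle of the bottom edge of the lower coupon's plain end must come; axes as the jig's
- jig_seat (a point): on the post axis at the upper coupon's top face, 35 mm above the table: where the washer's underside comes to rest; axes as the jig's
- upper: upper coupon: loose aluminium flat bar, 30 (x) x 110 (y) x 6 mm, lying on the step with its 14 mm hole over the post. Origin: centre of its underside, at jig y = -30 mm; its y axis is the jig's. It overhangs the step face by 25 mm, leaving 9 mm clear above the rail
- upper_lip (a point): middle of the bottom edge of the upper coupon's overhanging end
- strip: lower coupon: loose aluminium flat bar, 30 (x) x 120 (y) x 6 mm, 50 to 75 g, lying flat on the table. Origin: centre of its underside. Its +y end has an 11 mm hole 15 mm from the end, its -y end is plain. z up
- strip_front (a point): middle of the bottom edge of the lower coupon's plain (-y) end
- washer: loose white plastic washer, 30 mm outer dia, 14 mm bore, 10 mm high, flat on the table; origin at the centre of its underside
- weight: loose plain steel ring weight, 44 mm outer dia, 14 mm bore, 25 mm high, 0.2 to 0.32 kg, flat on the table; origin at the centre of its underside
- knob_weight: bystander: solid turned steel check weight with a knob and no bore, 36 mm dia, 46 mm high; origin at the centre of its underside
- dumbbell_a: bystander: white rigid plastic tensile test bar, 150 x 20 x 4 mm with a 10 mm waist, lying flat; origin at the centre of its underside
- dumbbell_b: bystander: another such test bar
- calculator: bystander: grey desk calculator, 110 x 70 x 14 mm; origin at the centre of its underside
- dish: bystander: shallow white dish, 90 mm dia, 16 mm high; origin at the centre of its underside
- jar: bystander: small glass jar with a white cap, 52 mm dia, 85 mm high; origin at the centre of its underside
Not all that is in view belongs to the job. What is shaped like the weight but green is not meant.

How it is judged:
By the outcome, as a careful person would: the job done as asked, in the order asked, and still so for the second after the job is handed in, while the arm keeps its last pose, push and grip.
It also fails if it takes over 72 s, if anything falls off the work surface, if the arm or the gripper's body presses on something with over 40 N, if the wrist force passes 120 N, or if a joint passes its speed limit or range.

## Robot

A 7-joint arm with a two-finger parallel gripper is mounted at the origin on the work surface. World frame = base frame: x ahead of the robot, y to its left, z up, the work surface at z = 0. Lengths are in m, angles in rad, forces in N, time in s.
With the tool pointing down it reaches from about 0.425 to 0.95 m from the base axis. Payload 16.7 kg.
Tool frame: the origin (TCP) lies midway between the tips of the shut fingers; the grasp point (between the pads) lies 19 mm behind it; z points along the fingers, y is the line along which they close (so a half turn about z gives the same grasp; the last joint's range is limited). The gripper opens to 94 mm and grips with 3 to 60 N. Pads are 16 mm wide; open, the fingers measure 119 mm over their backs; the gripper's body (75 mm by 177 mm) begins 78 mm behind the grasp point.
Start: joints at [-1.331, 0.426, 0.074, 1.606, -0.034, 1.111, -0.067], TCP at [0.257, 0.624, 0.205] pointing down, gripper open.
Joint ranges: [-2.85, 2.85], [-0.5, 2.14], [-1.23, 1.37], [0.21, 2.46], [-1.02, 4.16], [0.16, 2.05], [-2.73, 2.73]. Speed limits (rad/s): [1.89, 1.89, 2.39, 2.39, 3.01, 3.01, 3.01].

## Interface

Orientations are given as a unit quaternion [w, x, y, z].
In Python, from plant import bot, viewer, order gives the robot as it stands.
- The arm moves only by the tool arm_command, never from a script. Its argument "motion" is one flat list of numbers, 7 for each row, row after row: the shift along the tool's x, y, z in units of 25 mm (1.0 is 25 mm), then the turn, a rotation vector about the tool's x, y, z in units of 5 degrees (1.0 is 5 degrees), then the opening, from 0 (shut) to 1 (fully open). In form: [dx, dy, dz, ax, ay, az, hand, dx, dy, dz, ax, ay, az, hand, ...]. A call has 1 to 10 rows; each row shifts and turns the commanded pose from where the row before left it, along the tool's axes as they then stand; what a row does not reach is not made up. A row lasts 1/10 s, in which the tool goes at most 50 mm and 8.59 degrees, less where a joint would pass 70% of its speed; a pose out of reach is approached as far as the arm can. A call is refused whole if a number of a shift passes 1 or a number of a turn 1, either way. A call with a gripper value outside its range is refused whole. The fingers move at their own pace and stop on an object; "grip_force" is the grip in N (left out, the last holds). Time passes only in rows, so rows that do not move let the fingers close. It gives the time, the measured TCP pose, the force, the opening and the grip force at its end, in the units of the state.
- bot.observe(): the state, without advancing time (a new reading comes with each control period).
- viewer.read_camera(name): name is "scene" or "top" or "wrist"; returns the picture (400x640x3 uint8, blue, green, red); there is no depth.
- viewer.calibration(name): a dict with "K" (3x3 intrinsics, pixels), "cam_to_world" (4x4, takes a point from camera to world coordinates). Camera axes: x right, y down, z forward; pixel columns grow to the right and rows downward; lengths in m; the calibration is good to about 2 mm. A picture is of the moment at which its call begins: read the wrist's pose just before it. calibration takes no time and is no camera call; for the wrist camera it gives the pose at the moment of the call.
- order.hand_in(): hands the job in; it is judged then, once.
The state is a dict: "time_s": time; "qpos": joint angles; "joint_vel": joint speeds; "joint_torque": joint torques, N m; "position": TCP position; "ee_rot": TCP orientation; "ft_force": force on the tool from outside, world axes, zero at the start; "torque": the same for the moment, N m; "grip_width": finger opening in m; "grip_force": force on a finger pad.
Only numpy, scipy, OpenCV 4.12 (cv2) and the standard library are available. Lean on these libraries where they do the work, as an engineer would, in place of code of your own. Each camera call takes 0.05 s, during which the arm holds its last target. There are 200 camera calls.

## Working session

There is one attempt and no reset: what is moved stays moved. The work goes in short steps, Python scripts to look and compute and a tool call to move; the robot and the scene stay as the last step left them, time stands still between calls to the robot, and variables do not carry over. Pictures are saved under pics/ and viewed, at most 10 in all, crops included, and the job is handed in when it is done.

Besides the shell and the picture viewer there is one more tool, called after "Emit:" in YAML: its name, and indented under it one key for each argument. arm_command: Moves the arm, as the interface text tells. Its arguments: {"type":"object","properties":{"motion":{"type":"array"},"grip_force":{"type":"number"}},"required":["motion"]}

```bash
mkdir -p pics; ls
cat > h.py <<'E'
import numpy as np, cv2
from plant import bot, viewer, order
np.set_printoptions(precision=4, suppress=True)
def shot(n, f=None):
    c=viewer.calibration(n); im=viewer.read_camera(n)
    if f: cv2.imwrite('pics/'+f,im)
    return im,np.array(c['K']),np.array(c['cam_to_world'])
def ray(K,T,u,v):
    d=T[:3,:3]@np.linalg.inv(K)@np.array([u,v,1.]); return T[:3,3],d/np.linalg.norm(d)
def onz(K,T,u,v,z):
    o,d=ray(K,T,u,v); return o+d*(z-o[2])/d[2]
def tri(*rs):
    A=sum(np.eye(3)-np.outer(d,d) for o,d in rs); b=sum((np.eye(3)-np.outer(d,d))@o for o,d in rs)
    return np.linalg.solve(A,b)
def proj(K,T,p):
    q=K@(np.linalg.inv(T)@np.append(p,1))[:3]; return q[:2]/q[2]
E
python3 - <<'E'
from h import *
print(bot.observe())
a,K,T=shot('top','top.png');print(K,T)
b,K,T=shot('scene','scene.png');print(K,T)
E
```

```text
pics
{'time_s': 0.0, 'qpos': array([-1.3305,  0.4267,  0.0739,  1.6066, -0.0341,  1.1108, -0.0671]), 'joint_vel': array([ 0.0004, -0.0017, -0.0005, -0.0011,  0.0006, -0.0015, -0.0003]), 'joint_torque': array([ -0.0004, -93.5827,   3.6668, -45.4171,  -0.0488,   0.0204,
         0.0001]), 'position': array([0.2564, 0.6239, 0.2048]), 'ee_rot': array([-0.0001,  0.1937,  0.9811, -0.0007]), 'ft_force': array([0.1867, 0.2757, 0.1017]), 'torque': array([0.0179, 0.0065, 0.0252]), 'grip_force': 0.0, 'grip_width': 0.09395347954873025}
[[492.119    0.     308.5094]
 [  0.     492.119  199.3699]
 [  0.       0.       1.    ]] [[-0.0124 -0.9849  0.1729  0.3347]
 [-0.9999  0.0106 -0.0113 -0.0207]
 [ 0.0093 -0.173  -0.9849  1.4746]
 [ 0.      0.      0.      1.    ]]
[[477.8493   0.     324.9966]
 [  0.     477.8493 201.5295]
 [  0.       0.       1.    ]] [[ 0.839   0.34   -0.4249  1.0799]
 [ 0.5436 -0.4893  0.6819 -0.8477]
 [ 0.0239 -0.8031 -0.5954  0.7845]
 [ 0.      0.      0.      1.    ]]
```

View pics/top.png

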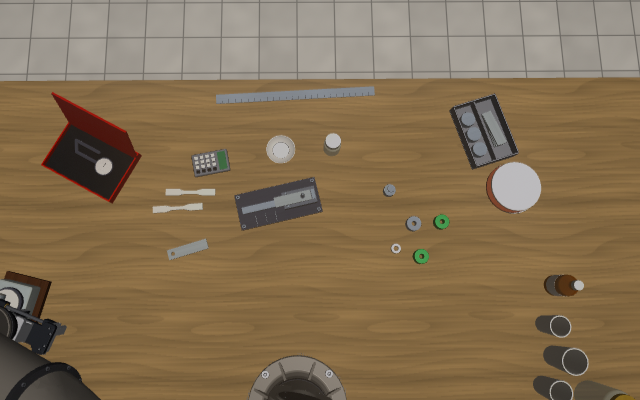

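View pics/scene.png

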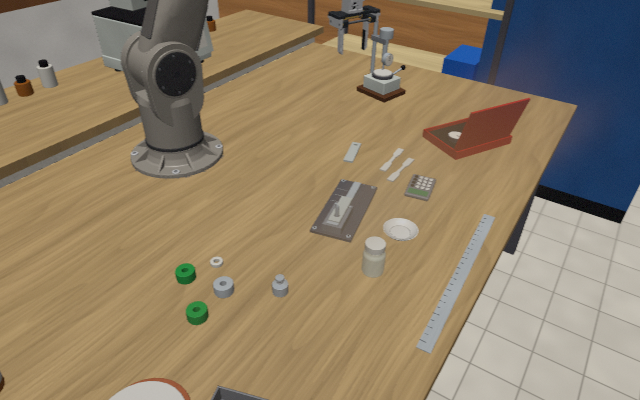

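Top view: candidates: weight, grey ring (414,223). Lookalikes: green rings (442,221) and (421,256), knob weight (390,190), which has no bore. Washer: white ring (396,248), not the dish (281,149). Strip: grey bar (188,249) with its hole at the left, not the dumbbells (190,192) and (178,208). Post at about (303,196). The chosen items are the grey ring, the small white ring and the grey bar.

Run:
```python
from h import *
A,B=[],[]
a,Ka,Ta=shot('top'); b,Kb,Tb=shot('scene')
pairs=dict(washer=((396,248),(217,262),.01),weight=((414,223),(223.5,283),.025),knob=((390,187),(280,278),.04),striphole=((172.5,254),(356,144),.006),strip=((187.5,249.5),(352,152),.006),post=((303,195),None,.06))
for k,(p,q,z) in pairs.items():
    print(k,onz(Ka,Ta,*p,z), onz(Kb,Tb,*q,z) if q else '', tri(ray(Ka,Ta,*p),ray(Kb,Tb,*q)) if q else '')
for p in [(235,193),(315,178),(323,211),(242,230)]: print('jigc',onz(Ka,Ta,*p,.008))
for p in [(166,250),(206,239),(209,247),(169,260)]: print('strip',onz(Ka,Ta,*p,.006))
w,K,T=shot('wrist');print(K,T, bot.observe()['ee_rot'])
x=cv2.resize(a[165:275,150:460],None,fx=2.5,fy=2.5,interpolation=2);cv2.imwrite('pics/crop.png',x)
```

```text
washer [ 0.4421 -0.296   0.01  ] [ 0.4497 -0.2995  0.01  ] [ 0.4436 -0.2961  0.0039]
weight [ 0.5145 -0.35    0.025 ] [ 0.5184 -0.3501  0.025 ] [ 0.5157 -0.3495  0.0228]
knob [ 0.6213 -0.2803  0.04  ] [ 0.619  -0.2813  0.04  ] [ 0.6203 -0.281   0.0407]
striphole [0.4324 0.3676 0.006 ] [0.4356 0.3678 0.006 ] [0.4336 0.3688 0.0046]
strip [0.4452 0.3237 0.006 ] [0.4508 0.3159 0.006 ] [ 0.4457  0.3252 -0.0003]
post [ 0.5961 -0.021   0.06  ]  
jigc [0.6141 0.1848 0.008 ]
jigc [ 0.6581 -0.0582  0.008 ]
jigc [ 0.5561 -0.0808  0.008 ]
jigc [0.5013 0.1624 0.008 ]
strip [0.4445 0.3873 0.006 ]
strip [0.4758 0.2696 0.006 ]
strip [0.4519 0.2601 0.006 ]
strip [0.4149 0.3773 0.006 ]
[[301.1165   0.     318.1025]
 [  0.     301.1165 198.0757]
 [  0.       0.       1.    ]] [[ 0.3792  0.8943  0.2378  0.1872]
 [ 0.9253 -0.366  -0.0992  0.6526]
 [-0.0017  0.2577 -0.9662  0.3845]
 [ 0.      0.      0.      1.    ]] [-0.0001  0.1937  0.9811 -0.0003]
```

View pics/crop.png

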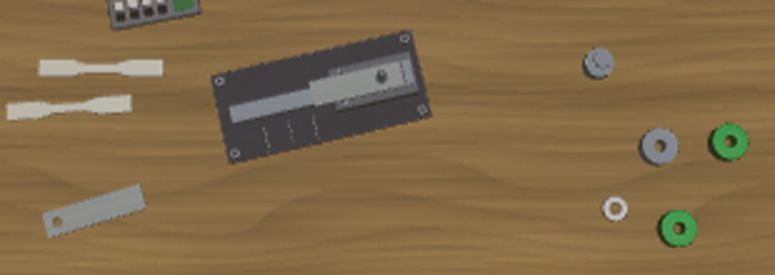

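The crop shows the plain grey ring (crop 659,146), the white washer (615,208) and the drilled bar (95,210). They are clearly distinct from the green rings and the knob weight. Next I turn the tool to the jig yaw and move over the strip.

Emit:
arm_command:
  motion: [0, 0, 0, 0, 0, 1, 1, 0, 0, 0, 0, 0, 1, 1, 0, 0, 0, 0, 0, 1, 1, 0, 0, 0, 0, 0, 1, 1, 0, 0, 0, 0, 0, 1, 1, 0, 0, 0, 0, 0, 1, 1, 0, 0, 0, 0, 0, 1, 1, 0, 0, 0, 0, 0, 1, 1, 0, 0, 0, 0, 0, 1, 1, 0, 0, 0, 0, 0, 1, 1]

```text
time_s: 1.25
position: [0.2564, 0.6243, 0.2054]
ee_rot: [0.0, 0.592, 0.806, -0.0]
ft_force: [-0.1, 0.3, -0.5]
grip_width: 0.0935
grip_force: 0.0
```

Emit:
arm_command:
  motion: [0, 0, 0, 0, 0, 1, 1, 0, 0, 0, 0, 0, 0.2, 1, -1, 0.4, 0, 0, 0, 0, 1, -1, 0.4, 0, 0, 0, 0, 1, -1, 0.4, 0, 0, 0, 0, 1, -1, 0.4, 0, 0, 0, 0, 1, -1, 0.4, 0, 0, 0, 0, 1, -1, 0.4, 0, 0, 0, 0, 1, -1, 0.4, 0, 0, 0, 0, 1, -1, 0.4, 0, 0, 0, 0, 1]

```text
time_s: 2.25
position: [0.3758, 0.4437, 0.2055]
ee_rot: [-0.0, 0.631, 0.776, 0.0]
ft_force: [0.8, 0.7, -0.2]
grip_width: 0.0942
grip_force: 0.0
```

Emit:
arm_command:
  motion: [-1, 0.4, 0, 0, 0, 0, 1, -1, 0.4, 0, 0, 0, 0, 1, -1, 0.4, 0, 0, 0, 0, 1, -1, 0.4, 0, 0, 0, 0, 1, -1, 0.4, 0, 0, 0, 0, 1, 0, 0, 0, 0, 0, 0, 1, 0, 0, 0, 0, 0, 0, 1]

```text
time_s: 2.95
position: [0.4497, 0.3321, 0.2056]
ee_rot: [-0.0, 0.631, 0.775, 0.0]
ft_force: [0.3, 0.2, 0.5]
grip_width: 0.0939
grip_force: 0.0
```

```bash
cat >> h.py <<'E'
def yaw():
    from scipy.spatial.transform import Rotation as R
    s=bot.observe(); w,x,y,z=s['ee_rot']; M=R.from_quat([x,y,z,w]).as_matrix()
    return s,M
def st():
    s,M=yaw(); print('t %.2f'%s['time_s'],s['position'],'toolY deg %.2f'%np.degrees(np.arctan2(M[1,1],M[0,1])),'z',M[:,2],'F',s['ft_force'],'grip %.4f %.1f'%(s['grip_width'],s['grip_force']),'q',s['qpos'])
def go(x,y,z):
    s,M=yaw(); print('shift units',M.T@(np.array([x,y,z])-s['position'])/.025)
E
python3 - <<'E'
from h import *
st(); w,K,T=shot('wrist','w1.png'); np.savez('w1',K=K,T=T,im=w)
E
```

```text
t 2.95 [0.4497 0.3321 0.2056] toolY deg 11.69 z [-0.      0.0002 -1.    ] F [0.2632 0.2499 0.4666] grip 0.0939 0.0 q [-1.092   0.2464  0.4052  1.8876 -0.1126  1.0296 -0.4357]
```

View pics/w1.png

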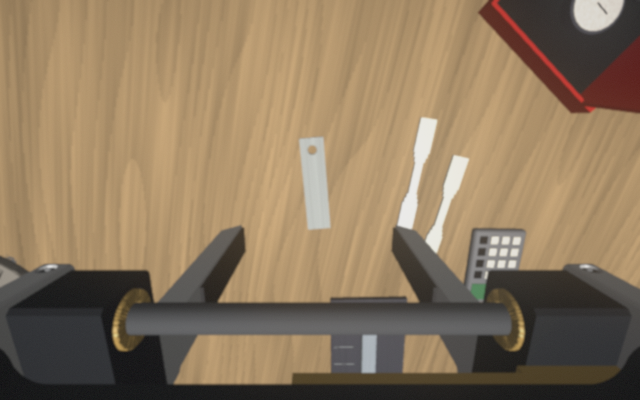

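The wrist view shows the strip at (315,183) with its hole at (312,150). The dumbbells lie to the right, about (410,220), and the jig rail is at the bottom, about (368,350). I measure the strip from here and move on to view the jig and the rings.

```bash
cat >> h.py <<'E'
def grey(im,smax=40,vmin=110,roi=None):
    h=cv2.cvtColor(im,cv2.COLOR_BGR2HSV); m=((h[...,1]<smax)&(h[...,2]>vmin)).astype(np.uint8)
    if roi: z=np.zeros_like(m); x0,x1,y0,y1=roi; z[y0:y1,x0:x1]=1; m*=z
    return m
def blob(m):
    c,_=cv2.findContours(m,cv2.RETR_EXTERNAL,cv2.CHAIN_APPROX_NONE); return max(c,key=cv2.contourArea)
E
python3 - <<'E'
from h import *
d=np.load('w1.npz');K,T,im=d['K'],d['T'],d['im']
c=blob(grey(im,roi=(280,350,120,250)))
P=np.array([onz(K,T,u,v,.006)[:2] for u,v in c[:,0]])
r=cv2.minAreaRect((P*1000).astype(np.float32)); print('strip rect mm',r, cv2.boxPoints(r))
print('hole',onz(K,T,312,150,.006),'tcp px',proj(K,T,bot.observe()['position']))
s=bot.observe()['position']; go(.575,.03,.2056); go(.575,.0,.2056)
E
```

```text
strip rect mm ((447.1144714355469, 322.81866455078125), (30.039615631103516, 120.32412719726562), 16.486331939697266) [[415.639  376.2449]
 [449.7853 260.8676]
 [478.59   269.3924]
 [444.4436 384.7697]]
hole [0.4347 0.3653 0.006 ] tcp px [317.8359 237.3178]
shift units [-12.8815   2.4598  -0.0074]
shift units [-14.0564   2.2156  -0.0076]
```

Emit:
arm_command:
  motion: [-1, 0.2, 0, 0, 0, 0, 1, -1, 0.2, 0, 0, 0, 0, 1, -1, 0.2, 0, 0, 0, 0, 1, -1, 0.2, 0, 0, 0, 0, 1, -1, 0.2, 0, 0, 0, 0, 1, -1, 0.2, 0, 0, 0, 0, 1, -1, 0.2, 0, 0, 0, 0, 1, -1, 0.2, 0, 0, 0, 0, 1, -1, 0.2, 0, 0, 0, 0, 1, -1, 0.2, 0, 0, 0, 0, 1]

```text
time_s: 4.0
position: [0.5492, 0.098, 0.2054]
ee_rot: [-0.0, 0.631, 0.776, 0.0]
ft_force: [0.2, 0.2, -0.1]
grip_width: 0.0937
grip_force: 0.0
```

Emit:
arm_command:
  motion: [-1, 0.1, 0, 0, 0, 0, 1, -1, 0.1, 0, 0, 0, 0, 1, -1, 0.1, 0, 0, 0, 0, 1, -1, 0.1, 0, 0, 0, 0, 1, -1, 0.1, 0, 0, 0, 0, 1, -0.6, 0.2, 0, 0, 0, 0, 1, 0, 0, 0, 0, 0, 0, 1, 0, 0, 0, 0, 0, 0, 1]

```text
time_s: 4.8
position: [0.5944, -0.0348, 0.2052]
ee_rot: [-0.0, 0.631, 0.776, -0.0]
ft_force: [0.5, -0.2, 0.4]
grip_width: 0.0939
grip_force: 0.0
```

Run:
```python
from h import *
st(); w,K,T=shot('wrist'); np.savez('w2',K=K,T=T,im=w)
```

```text
t 4.80 [ 0.5944 -0.0348  0.2052] toolY deg 11.74 z [-0.0006  0.0001 -1.    ] F [ 0.4876 -0.1658  0.3536] grip 0.0939 0.0 q [-0.5124  0.3334  0.5831  1.8156 -0.2088  1.0546  0.3542]
```

Emit:
arm_command:
  motion: [-1, -0.5, 0, 0, 0, 0, 1, -1, -0.5, 0, 0, 0, 0, 1, -1, -0.5, 0, 0, 0, 0, 1, 0, 0, 0, 0, 0, 0, 1, 0, 0, 0, 0, 0, 0, 1]

```text
time_s: 5.35
position: [0.5729, -0.116, 0.2055]
ee_rot: [-0.0, 0.631, 0.776, 0.0]
ft_force: [-0.4, 0.8, 0.1]
grip_width: 0.0939
grip_force: 0.0
```

Run:
```python
from h import *
st(); w,K,T=shot('wrist'); np.savez('w3',K=K,T=T,im=w)
a=np.load('w2.npz')['im']
cv2.imwrite('pics/w23.png',cv2.resize(np.hstack([a[60:300,180:480],w[60:300,180:480]]),(800,320)))
go(.47,-.36,.2056)
```

```text
t 5.35 [ 0.5729 -0.116   0.2055] toolY deg 11.70 z [ 0.0001  0.0006 -1.    ] F [-0.3727  0.7552  0.0516] grip 0.0939 0.0 q [-0.4016  0.3167  0.612   1.8409 -0.2086  1.0482  0.4962]
shift units [-8.7379 -6.0324 -0.0121]
```

View pics/w23.png

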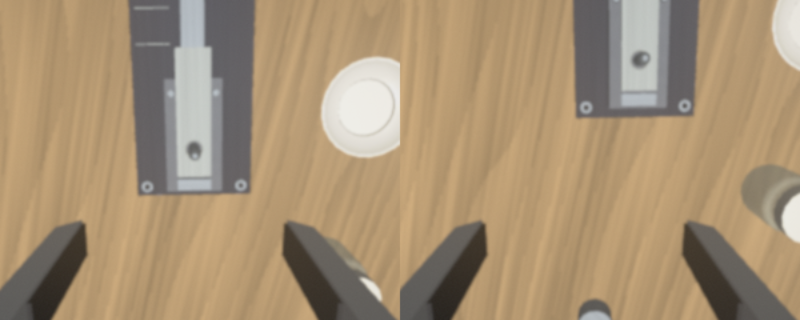

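The left crop shows the coupon lip at wrist pixel (325,95) and the post at (325,172). The right crop shows the post at about (361,104). Next I measure the jig edges, lip and post, and move to the rings.

Emit:
arm_command:
  motion: [-1, -0.7, 0, 0, 0, 0, 1, -1, -0.7, 0, 0, 0, 0, 1, -1, -0.7, 0, 0, 0, 0, 1, -1, -0.7, 0, 0, 0, 0, 1, -1, -0.7, 0, 0, 0, 0, 1, -1, -0.7, 0, 0, 0, 0, 1, -1, -0.7, 0, 0, 0, 0, 1, -1, -0.7, 0, 0, 0, 0, 1, -0.7, -0.4, 0, 0, 0, 0, 1, 0, 0, 0, 0, 0, 0, 1]

```text
time_s: 6.4
position: [0.4695, -0.3616, 0.2055]
ee_rot: [0.0, 0.632, 0.775, -0.0]
ft_force: [0.8, 0.2, -0.2]
grip_width: 0.0941
grip_force: 0.0
```

Run:
```python
from h import *
st(); w,K,T=shot('wrist'); np.savez('w4',K=K,T=T,im=w)
A=[]
for n,(u,v) in (('w2',(325,172)),('w3',(361,104))):
    A.append(cv2.resize(np.load(n+'.npz')['im'][v-20:v+20,u-25:u+25],(400,320),interpolation=cv2.INTER_CUBIC))
B=cv2.resize(w[60:270,150:490],None,fx=800/340,fy=800/340)[:, :800]
cv2.imwrite('pics/post.png',np.vstack([np.hstack(A),cv2.resize(w[100:240,130:530],(800,280))]))
```

```text
t 6.40 [ 0.4695 -0.3616  0.2055] toolY deg 11.58 z [-0.0002 -0.0007 -1.    ] F [ 0.7801  0.2336 -0.1777] grip 0.0941 0.0 q [ 0.0012  0.3471  0.6927  1.8262 -0.2513  1.0574  0.9913]
```

View pics/post.png

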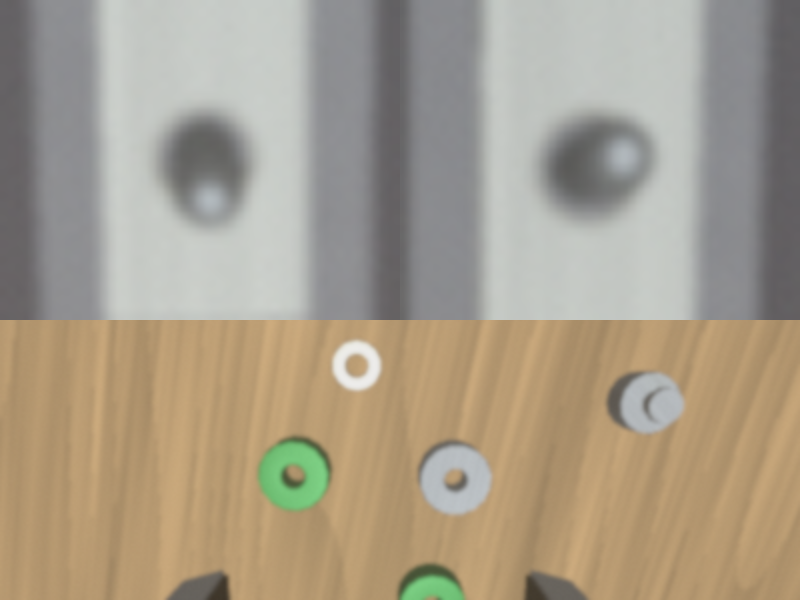

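The post tip's bright end is at wrist pixels (325.7,176.4) in w2 and (363.6,103.2) in w3. In w4 the washer is at (308,122), the grey weight at (358,179), the green rings at (277,177) and (346,238), and the knob weight at (455,141).

Run:
```python
from h import *
L=lambda n:(lambda d:(d['K'],d['T'],d['im']))(np.load(n+'.npz'))
K2,T2,i2=L('w2');K3,T3,i3=L('w3');K4,T4,i4=L('w4');K1,T1,i1=L('w1')
print('posttip',tri(ray(K2,T2,325.7,176.4),ray(K3,T3,363.6,103.2)),onz(K2,T2,325.7,176.4,.068),onz(K3,T3,363.6,103.2,.068))
# coupon in w2
def fit(pts): 
    vx,vy,x,y=cv2.fitLine(np.float32(pts),cv2.DIST_HUBER,0,.01,.01).ravel(); return np.array([x,y]),np.array([vx,vy])
def edge_cols(im,v,u0,u1,vthr,z,K,T):
    g=cv2.cvtColor(im,6).astype(float)[v,u0:u1]
    idx=np.where(g>vthr)[0]; return u0+idx[0],u0+idx[-1]
g=cv2.cvtColor(i2,6); m=(g>175).astype(np.uint8); z=np.zeros_like(m); z[85:205,300:350]=1
c=blob(m*z); P=np.array([onz(K2,T2,u,v,.035)[:2] for u,v in c[:,0]])
r=cv2.minAreaRect((P*1000).astype(np.float32)); print('coupon',r,cv2.boxPoints(r),'w/o pixel border')
# base plate edges in w2
h=cv2.cvtColor(i2,40) 
m=((g<115)).astype(np.uint8); rows=range(70,195,5); Lp,Rp=[],[]
for v in rows:
    idx=np.where(m[v,260:390])[0]; Lp.append(onz(K2,T2,260+idx[0]-.5,v,.008)[:2]); Rp.append(onz(K2,T2,260+idx[-1]+.5,v,.008)[:2])
for q in (Lp,Rp):
    o,d=fit(q); print('edge',o,np.degrees(np.arctan2(d[0],d[1])))
o1,d1=fit(Lp);o2,d2=fit(Rp);n=np.array([-d1[1],d1[0]]);print('width',(o2-o1)@n)
# rings
for nm,roi,z,col in (('washer',(290,325,105,140),.010,0),('weight',(338,378,158,200),.025,0)):
    m=grey(i4,60 if nm=='washer' else 50,110,roi)
    c=blob(m); P=np.array([onz(K4,T4,u,v,z)[:2] for u,v in c[:,0]],np.float32)
    (x,y),rad=cv2.minEnclosingCircle(P*1000); e=cv2.fitEllipse(P*1000); print(nm,x,y,rad,e)
```

```text
posttip [ 0.5994 -0.0197  0.0667] [ 0.5992 -0.0194  0.068 ] [ 0.5994 -0.0198  0.068 ]
coupon ((591.0053100585938, 14.591785430908203), (28.983423233032227, 120.43328857421875), 12.723359107971191) [[563.6071  70.1381]
 [590.1318 -47.3379]
 [618.4035 -40.9545]
 [591.8788  76.5215]] w/o pixel border
edge [0.5372 0.0095] 166.63547
edge [0.6433 0.029 ] 167.5383
width 0.10781398
washer 443.33441162109375 -296.6614074707031 15.13038158416748 ((443.32012939453125, -296.6602478027344), (29.162525177001953, 29.430173873901367), 96.81387329101562)
weight 515.0523681640625 -349.7738952636719 22.906055450439453 ((515.3775024414062, -349.8959655761719), (42.62310791015625, 44.28599166870117), 38.6119384765625)
```

Run:
```python
from h import *
go(.4433,-.2966,.03);go(.4433,-.2966,.003)
```

```text
shift units [ 2.7031 -0.5451  7.0144]
shift units [ 2.703  -0.5449  8.0944]
```

Emit:
arm_command:
  motion: [0.9, -0.2, 0.5, 0, 0, 0, 0.6, 0.9, -0.2, 0.5, 0, 0, 0, 0.6, 0.9, -0.15, 1, 0, 0, 0, 0.6, 0, 0, 1, 0, 0, -0.2, 0.6, 0, 0, 1, 0, 0, 0, 0.6, 0, 0, 1, 0, 0, 0, 0.6, 0, 0, 1, 0, 0, 0, 0.6, 0, 0, 0, 0, 0, 0, 0.6, 0, 0, 0, 0, 0, 0, 0.6]

```text
time_s: 7.35
position: [0.4434, -0.296, 0.0558]
ee_rot: [-0.0, 0.624, 0.781, -0.0]
ft_force: [-0.1, -0.3, 0.4]
grip_width: 0.0565
grip_force: 0.0
```

Run:
```python
from h import *
st();go(.4433,-.2966,.003)
w,K,T=shot('wrist'); m=grey(w,60,120,(280,370,150,290)); 
cs,_=cv2.findContours(m,0,1)
for c in cs:
    if cv2.contourArea(c)>300:
        P=np.array([onz(K,T,u,v,.010)[:2] for u,v in c[:,0]],np.float32)*1000; print(cv2.contourArea(c),cv2.minEnclosingCircle(P),cv2.minEnclosingCircle(c))
```

```text
t 7.35 [ 0.4434 -0.296   0.0558] toolY deg 12.75 z [-0.0007  0.0004 -1.    ] F [-0.1127 -0.3118  0.3917] grip 0.0565 0.0 q [-0.0003  0.4476  0.5837  2.0757 -0.37    0.7203  1.0432]
shift units [-0.0258 -0.0074  2.1114]
1053.0 ((443.0945129394531, -295.8399658203125), 15.390357971191406) ((318.1216125488281, 215.5), 18.937984466552734)
```

Emit:
arm_command:
  motion: [0, 0, 0.8, 0, 0, 0, 0.6, 0, 0, 0.8, 0, 0, 0, 0.6, 0, 0, 0.5, 0, 0, 0, 0.6, 0, 0, 0, 0, 0, 0, 0.6, 0, 0, 0, 0, 0, 0, 0.2, 0, 0, 0, 0, 0, 0, 0.2, 0, 0, 0, 0, 0, 0, 0.2, 0, 0, 0, 0, 0, 0, 0.2, 0, 0, 0, 0, 0, 0, 0.2]
  grip_force: 20

```text
time_s: 8.3
position: [0.4432, -0.2972, 0.0035]
ee_rot: [0.0, 0.625, 0.781, 0.0]
ft_force: [-0.1, 0.5, 8.1]
grip_width: 0.0293
grip_force: 20.0
```

Run:
```python
from h import *
st();go(.5993,-.0195,.13)
```

```text
t 8.30 [ 0.4432 -0.2972  0.0035] toolY deg 12.66 z [ 0.0008 -0.0002 -1.    ] F [-0.1485  0.5304  8.0617] grip 0.0293 20.0 q [ 0.0605  0.5318  0.5154  2.097  -0.4462  0.6184  1.107 ]
shift units [ 9.467   8.5294 -5.0572]
```

Emit:
arm_command:
  motion: [0, 0, -1, 0, 0, 0, 0.2, 0, 0, -1, 0, 0, 0, 0.2, 0, 0, -1, 0, 0, 0, 0.2, 0.5, 0.5, -1, 0, 0, 0, 0.2, 1, 0.9, -1, 0, 0, 0, 0.2, 1, 0.9, 0, 0, 0, 0, 0.2, 1, 0.9, 0, 0, 0, 0, 0.2, 1, 0.9, 0, 0, 0, 0, 0.2, 1, 0.9, 0, 0, 0, 0, 0.2, 1, 0.9, 0, 0, 0, 0, 0.2]

```text
time_s: 9.3
position: [0.5516, -0.1048, 0.1282]
ee_rot: [0.0, 0.625, 0.781, 0.0]
ft_force: [0.2, -0.4, -0.1]
grip_width: 0.0291
grip_force: 20.0
```

Emit:
arm_command:
  motion: [1, 0.9, 0, 0, 0, 0, 0.2, 1, 0.9, 0, 0, 0, 0, 0.2, 0.97, 0.83, 0, 0, 0, 0, 0.2, 0, 0, 0, 0, 0, 0, 0.2, 0, 0, 0, 0, 0, 0, 0.2]

```text
time_s: 9.8
position: [0.5989, -0.0189, 0.1278]
ee_rot: [-0.0, 0.624, 0.781, -0.0]
ft_force: [0.7, -0.4, 0.2]
grip_width: 0.0293
grip_force: 20.0
```

Run:
```python
from h import *
st();go(.5993,-.0195,.08)
w,K,T=shot('wrist'); print('tip px',proj(K,T,[.5993,-.0195,.068]),'tcp px',proj(K,T,bot.observe()['position']))
a,Ka,Ta=shot('scene');u,v=proj(Ka,Ta,[.5993,-.0195,.1]).astype(int)
c1=cv2.resize(w[130:290,220:420],(500,400));c2=cv2.resize(a[v-40:v+40,u-30:u+30],(300,400),interpolation=2)
cv2.imwrite('pics/pre.png',np.hstack([c1,c2]))
```

```text
t 9.80 [ 0.5989 -0.0189  0.1278] toolY deg 12.73 z [-0.0005 -0.0004 -1.    ] F [ 0.6841 -0.4162  0.1783] grip 0.0293 20.0 q [-0.5246  0.4357  0.5809  1.8793 -0.2965  0.9133  0.4191]
shift units [-0.0268  0.012   1.9119]
tip px [318.6359 211.3203] tcp px [317.5734 239.8043]
```

View pics/pre.png

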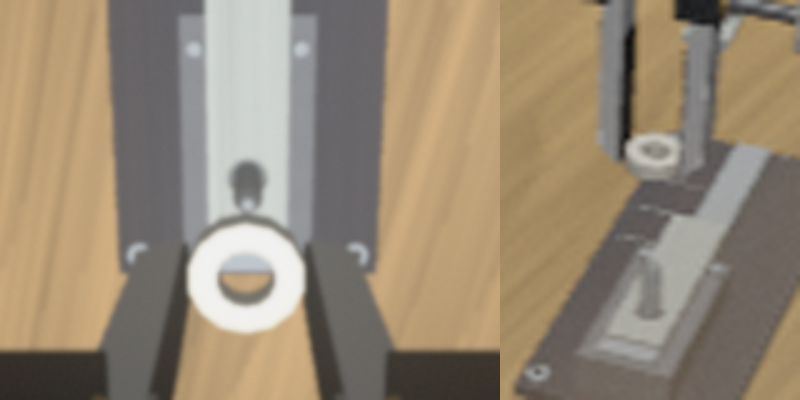

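The washer, centred at wrist pixel (318.4,240), lines up with the predicted post tip, seen at (318.8,211.6). I lower it.

Emit:
arm_command:
  motion: [-0.03, 0, 0.9, 0, 0, 0, 0.2, 0, 0, 0.6, 0, 0, 0, 0.2, 0, 0, 0.4, 0, 0, 0, 0.2, 0, 0, 0.4, 0, 0, 0, 0.2, 0, 0, 0.4, 0, 0, 0, 0.2, 0, 0, 0, 0, 0, 0, 0.2]

```text
time_s: 10.5
position: [0.5985, -0.0202, 0.0593]
ee_rot: [-0.001, 0.625, 0.781, -0.001]
ft_force: [0.3, -0.9, 0.5]
grip_width: 0.0288
grip_force: 20.0
```

Threaded without force. I lower it to about 1 mm above home and release.

Emit:
arm_command:
  motion: [0, 0, 0.4, 0, 0, 0, 0.2, 0, 0, 0.35, 0, 0, 0, 0.2, 0, 0, 0, 0, 0, 0, 0.2, 0, 0, 0, 0, 0, 0, 0.55, 0, 0, 0, 0, 0, 0, 0.55, 0, 0, 0, 0, 0, 0, 0.55, 0, 0, -1, 0, 0, 0, 0.7, 0, 0, -1, 0, 0, 0, 0.7, 0, 0, -1, 0, 0, 0, 0.7, 0, 0, -1, 0, 0, 0, 0.7]

```text
time_s: 11.5
position: [0.5992, -0.0201, 0.143]
ee_rot: [0.0, 0.625, 0.781, 0.0]
ft_force: [0.2, -0.3, -0.5]
grip_width: 0.0656
grip_force: 0.0
```

Run:
```python
from h import *
st();go(.5151,-.3498,.2)
w,K,T=shot('wrist'); np.savez('w5',K=K,T=T,im=w); print(proj(K,T,[.5993,-.0195,.045]))
m=grey(w,40,215); c=blob(m*0+np.pad(m[150:300,250:400],((150,100),(250,240))))
for z in (.035,.045,.055): print(z,cv2.minEnclosingCircle(np.array([onz(K,T,u,v,z)[:2] for u,v in c[:,0]],np.float32)*1000))
```

```text
t 11.50 [ 0.5992 -0.0201  0.143 ] toolY deg 12.65 z [ 0.0003  0.     -1.    ] F [ 0.2055 -0.2606 -0.4969] grip 0.0656 0.0 q [-0.5335  0.4177  0.5935  1.8673 -0.2846  0.9411  0.4104]
shift units [-12.1315  -6.1694  -2.2811]
[318.5611 198.0918]
0.035 ((599.858154296875, -26.743858337402344), 19.061269760131836)
0.045 ((599.259521484375, -23.97467041015625), 18.3980712890625)
0.055 ((598.660888671875, -21.205503463745117), 17.734893798828125)
```

Emit:
arm_command:
  motion: [-1, -0.5, 0, 0, 0, 0, 0.7, -1, -0.5, 0, 0, 0, 0, 0.7, -1, -0.5, 0, 0, 0, 0, 0.7, -1, -0.5, 0, 0, 0, 0, 0.7, -1, -0.5, 0, 0, 0, 0, 0.7, -1, -0.5, 0, 0, 0, 0, 0.7, -1, -0.5, 0, 0, 0, 0, 0.7, -1, -0.5, 0, 0, 0, 0, 0.7, -1, -0.5, 0, 0, 0, 0, 0.7, -1, -0.5, 0, 0, 0, 0, 0.7]

```text
time_s: 12.55
position: [0.5318, -0.2924, 0.1419]
ee_rot: [0.0, 0.625, 0.781, 0.0]
ft_force: [0.7, -0.7, 0.2]
grip_width: 0.0662
grip_force: 0.0
```

Emit:
arm_command:
  motion: [-1, -0.6, 0.6, 0, 0, 0, 0.7, -1, -0.5, 0.6, 0, 0, 0, 0.7, -0.1, -0.1, 1, 0, 0, 0, 0.7, 0, 0, 0.6, 0, 0, 0, 0.7, 0, 0, 0, 0, 0, 0, 0.7]

```text
time_s: 13.05
position: [0.5135, -0.348, 0.0699]
ee_rot: [-0.002, 0.625, 0.781, -0.0]
ft_force: [-0.9, -0.2, -0.0]
grip_width: 0.0656
grip_force: 0.0
```

Run:
```python
from h import *
st()
w,K,T=shot('wrist'); np.savez('w6',K=K,T=T,im=w)
m=grey(w,45,130,(260,380,140,300)); c=blob(m)
P=np.array([onz(K,T,u,v,.025)[:2] for u,v in c[:,0]],np.float32)*1000
print(cv2.contourArea(c),cv2.minEnclosingCircle(P),cv2.fitEllipse(P))
go(.5151,-.3498,.004)
d=np.load('w5.npz');K,T,w=d['K'],d['T'],d['im']
cv2.imwrite('pics/chk.png',np.hstack([cv2.resize(w[140:260,250:390],(466,400)),cv2.resize(np.load('w6.npz')['im'][140:290,250:390],(373,400))])[:,:800])
```

```text
t 13.05 [ 0.5135 -0.348   0.0699] toolY deg 12.68 z [-0.0027  0.0015 -1.    ] F [-0.8579 -0.2109 -0.0201] grip 0.0656 0.0 q [ 0.0607  0.554   0.5795  1.8677 -0.397   0.8399  1.0637]
2195.0 ((515.7129516601562, -350.1344909667969), 22.096399307250977) ((515.9354858398438, -350.2786865234375), (42.58050537109375, 42.83734893798828), 81.51834869384766)
shift units [-0.07    0.0229  2.69  ]
```

View pics/chk.png

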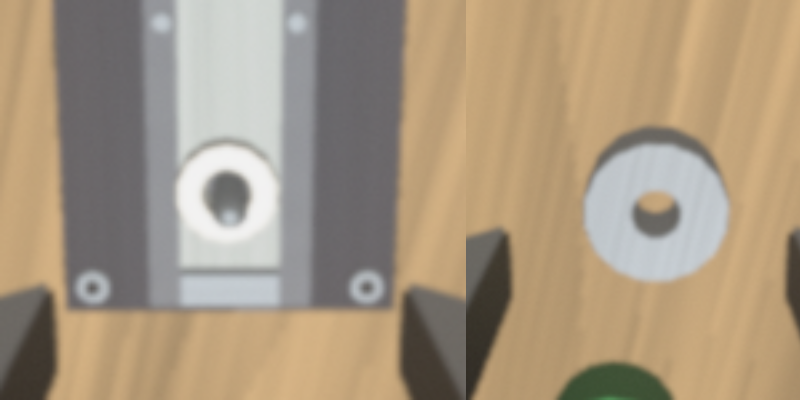

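The washer lies flat on the coupon around the post (crop 228,192). The grey weight is between the fingers (crop 656,212) and the green ring is clear of them.

Emit:
arm_command:
  motion: [-0.08, 0.03, 0.8, 0, 0, 0, 0.7, 0, 0, 0.8, 0, 0, 0, 0.7, 0, 0, 0.6, 0, 0, 0, 0.7, 0, 0, 0.3, 0, 0, 0, 0.7, 0, 0, 0, 0, 0, 0, 0.35, 0, 0, 0, 0, 0, 0, 0.35, 0, 0, 0, 0, 0, 0, 0.35, 0, 0, 0, 0, 0, 0, 0.35, 0, 0, 0, 0, 0, 0, 0.35]
  grip_force: 40

```text
time_s: 14.0
position: [0.516, -0.3512, 0.0101]
ee_rot: [0.001, 0.625, 0.781, 0.0]
ft_force: [-0.1, 1.6, 7.3]
grip_width: 0.0433
grip_force: 40.0
```

Run:
```python
from h import *
st();go(.5993,-.0198,.13)
```

```text
t 14.00 [ 0.516  -0.3512  0.0101] toolY deg 12.66 z [ 0.0012 -0.0004 -1.    ] F [-0.0999  1.5901  7.2571] grip 0.0433 40.0 q [ 0.1076  0.6364  0.5233  1.8877 -0.4581  0.737   1.1126]
shift units [12.2001  6.163  -4.7989]
```

Emit:
arm_command:
  motion: [0, 0, -1, 0, 0, 0, 0.35, 0, 0, -1, 0, 0, 0, 0.35, 0, 0, -1, 0, 0, 0, 0.35, 1, 0.5, -1, 0, 0, 0, 0.35, 1, 0.5, -0.9, 0, 0, 0, 0.35, 1, 0.5, 0, 0, 0, 0, 0.35, 1, 0.5, 0, 0, 0, 0, 0.35, 1, 0.5, 0, 0, 0, 0, 0.35, 1, 0.5, 0, 0, 0, 0, 0.35, 1, 0.5, 0, 0, 0, 0, 0.35]

```text
time_s: 15.0
position: [0.5624, -0.1598, 0.1319]
ee_rot: [-0.0, 0.625, 0.781, 0.0]
ft_force: [0.8, -0.6, -2.9]
grip_width: 0.043
grip_force: 40.0
```

Emit:
arm_command:
  motion: [1, 0.5, 0, 0, 0, 0, 0.35, 1, 0.5, 0, 0, 0, 0, 0.35, 1, 0.5, 0, 0, 0, 0, 0.35, 1, 0.5, 0, 0, 0, 0, 0.35, 1, 0.6, 0, 0, 0, 0, 0.35, 0.2, 0.1, 0, 0, 0, 0, 0.35, 0, 0, 0, 0, 0, 0, 0.35, 0, 0, 0, 0, 0, 0, 0.35]

```text
time_s: 15.8
position: [0.5994, -0.0204, 0.1318]
ee_rot: [0.0, 0.625, 0.781, -0.0]
ft_force: [0.4, 0.2, -2.5]
grip_width: 0.0432
grip_force: 40.0
```

Run:
```python
from h import *
st();go(.5993,-.0198,.056)
w,K,T=shot('wrist'); np.savez('w7',K=K,T=T,im=w)
m=grey(w,45,130,(260,380,205,320)); c=blob(m)
P=np.array([onz(K,T,u,v,bot.observe()['position'][2]+.015)[:2] for u,v in c[:,0]],np.float32)*1000
print(cv2.contourArea(c),cv2.minEnclosingCircle(P),proj(K,T,[.5993,-.0195,.068]))
```

```text
t 15.80 [ 0.5994 -0.0204  0.1318] toolY deg 12.62 z [-0.0002 -0.0005 -1.    ] F [ 0.3857  0.2339 -2.4724] grip 0.0432 40.0 q [-0.5365  0.4352  0.6004  1.8758 -0.3029  0.9223  0.426 ]
shift units [0.0265 0.0007 3.0315]
3774.5 ((598.988525390625, -19.533544540405273), 21.714576721191406) [318.4283 208.1103]
```

Emit:
arm_command:
  motion: [0, 0, 0.9, 0, 0, 0, 0.35, 0, 0, 0.6, 0, 0, 0, 0.35, 0, 0, 0.4, 0, 0, 0, 0.35, 0, 0, 0.3, 0, 0, 0, 0.35, 0, 0, 0.25, 0, 0, 0, 0.35, 0, 0, 0, 0, 0, 0, 0.35]

```text
time_s: 16.45
position: [0.5995, -0.0195, 0.0699]
ee_rot: [-0.0, 0.625, 0.781, -0.0]
ft_force: [-0.1, -0.0, -2.3]
grip_width: 0.0431
grip_force: 40.0
```

Emit:
arm_command:
  motion: [0, 0, 0.3, 0, 0, 0, 0.35, 0, 0, 0.25, 0, 0, 0, 0.35, 0, 0, 0, 0, 0, 0, 0.35, 0, 0, 0, 0, 0, 0, 0.35]

```text
time_s: 16.85
position: [0.5997, -0.0194, 0.0566]
ee_rot: [-0.0, 0.625, 0.781, -0.0]
ft_force: [-0.1, -0.6, -3.1]
grip_width: 0.0434
grip_force: 40.0
```

Run:
```python
from h import *
st()
```

```text
t 16.85 [ 0.5997 -0.0194  0.0566] toolY deg 12.66 z [-0.0003 -0.0001 -1.    ] F [-0.1087 -0.6411 -3.062 ] grip 0.0434 40.0 q [-0.4861  0.5337  0.5404  1.9232 -0.3786  0.7865  0.4857]
```

Emit:
arm_command:
  motion: [0, 0, 0.05, 0, 0, 0, 0.35, 0, 0, 0, 0, 0, 0, 0.7, 0, 0, 0, 0, 0, 0, 0.7, 0, 0, 0, 0, 0, 0, 0.7, 0, 0, -1, 0, 0, 0, 0.7, 0, 0, -1, 0, 0, 0, 0.7, 0, 0, -1, 0, 0, 0, 0.7, 0, 0, -1, 0, 0, 0, 0.7, 0, 0, -1, 0, 0, 0, 0.7, 0, 0, 0, 0, 0, 0, 0.7]

```text
time_s: 17.85
position: [0.6014, -0.0195, 0.1837]
ee_rot: [0.001, 0.625, 0.781, 0.002]
ft_force: [-0.1, -0.5, 0.6]
grip_width: 0.0659
grip_force: 0.0
```

Run:
```python
from h import *
st();w,K,T=shot('wrist'); np.savez('w8',K=K,T=T,im=w)
s=bot.observe()['position']
p=np.array([.5993,-.0195]);a=np.radians(12.75);y=np.array([-np.sin(a),np.cos(a)])
for d,z in ((0,.07),(85,.035),(60,.02),(110,.02)): print(d,p+y*d/1e3,proj(K,T,np.append(p+y*d/1e3,z)))
sc=np.array([.4471,.3228]);b=np.radians(16.5);ys=np.array([-np.sin(b),np.cos(b)]);g=sc+ys*.02;print('grasp',g)
go(*g,.15)
b,Kb,Tb=shot('scene');u,v=proj(Kb,Tb,[.59,0,.05]).astype(int)
cv2.imwrite('pics/after.png',np.hstack([cv2.resize(w[60:260,220:420],(400,400)),cv2.resize(b[v-50:v+50,u-50:u+50],(400,400),interpolation=2)]))
```

```text
t 17.85 [ 0.6014 -0.0195  0.1837] toolY deg 12.65 z [ 0.0046  0.0009 -1.    ] F [-0.1228 -0.4784  0.6228] grip 0.0659 0.0 q [-0.568   0.3753  0.633   1.8297 -0.2594  1.015   0.3898]
0 [ 0.5993 -0.0195] [315.6893 194.0337]
85 [0.5805 0.0634] [315.5786 106.8194]
60 [0.5861 0.039 ] [315.7    130.7388]
110 [0.575  0.0878] [315.5658  82.8997]
grasp [0.4414 0.342 ]
shift units [15.4967 -3.0495  1.2714]
```

View pics/after.png

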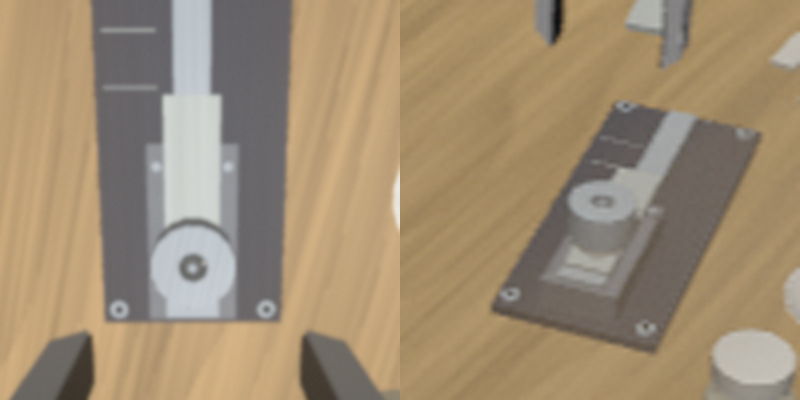

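The weight is home over the washer, with the lip edge at (315.5,107.5) against (315.6,106.8) predicted. The strip is next.

Emit:
arm_command:
  motion: [1, -0.2, 0, 0, 0, 0, 0.6, 1, -0.2, 0, 0, 0, 0, 0.6, 1, -0.2, 0, 0, 0, 0, 0.6, 1, -0.2, 0, 0, 0, 0, 0.6, 1, -0.2, 0, 0, 0, 0, 0.6, 1, -0.2, 0, 0, 0, 0, 0.6, 1, -0.2, 0, 0, 0, 0, 0.6, 1, -0.2, 0, 0, 0, 0, 0.6, 1, -0.2, 0, 0, 0, 0, 0.6, 1, -0.2, 0, 0, 0, 0, 0.6]

```text
time_s: 18.95
position: [0.4951, 0.2143, 0.1795]
ee_rot: [-0.0, 0.625, 0.781, -0.001]
ft_force: [-0.1, -0.1, -0.4]
grip_width: 0.0562
grip_force: 0.0
```

Emit:
arm_command:
  motion: [1, -0.2, 0.8, 0, 0, 0, 0.6, 1, -0.2, 0.8, 0, 0, 0, 0.6, 1, -0.2, 0.8, 0, 0, 0, 0.6, 1, -0.2, 0.8, 0, 0, 0, 0.6, 1, -0.2, 0.8, 0, 0, 0, 0.6, 0.3, 0, 0, 0, 0, -0.77, 0.6, 0, 0, 0, 0, 0, 0, 0.6, 0, 0, 0, 0, 0, 0, 0.6]

```text
time_s: 19.75
position: [0.4428, 0.3366, 0.08]
ee_rot: [0.0, 0.599, 0.801, -0.0]
ft_force: [-0.5, -0.9, -0.0]
grip_width: 0.056
grip_force: 0.0
```

Run:
```python
from h import *
st();w,K,T=shot('wrist','w9.png'); np.savez('w9',K=K,T=T,im=w)
c=blob(grey(w,40,110,(270,370,60,330)))
P=np.array([onz(K,T,u,v,.006)[:2] for u,v in c[:,0]],np.float32)*1000
print(cv2.minAreaRect(P),cv2.boundingRect(c))
sc=np.array([.4471,.3228]);b=np.radians(16.5);ys=np.array([-np.sin(b),np.cos(b)]);g=sc+ys*.015;print('grasp',g)
go(*g,.0035)
```

```text
t 19.75 [0.4428 0.3366 0.08  ] toolY deg 16.39 z [-0.0004 -0.0008 -1.    ] F [-0.5266 -0.8592 -0.0265] grip 0.0560 0.0 q [-1.1286  0.4151  0.4521  2.0046 -0.2536  0.7767 -0.2414]
((447.0450134277344, 323.2884826660156), (30.0640869140625, 119.88787841796875), 16.580833435058594) (301, 153, 36, 129)
grasp [0.4428 0.3372]
shift units [ 0.0338 -0.0021  3.0751]
```

Emit:
arm_command:
  motion: [0, 0, 0.9, 0, 0, 0, 0.6, 0, 0, 0.9, 0, 0, 0, 0.6, 0, 0, 0.7, 0, 0, 0, 0.6, 0, 0, 0.5, 0, 0, 0, 0.6, 0, 0, 0, 0, 0, 0, 0.2, 0, 0, 0, 0, 0, 0, 0.2, 0, 0, 0, 0, 0, 0, 0.2, 0, 0, 0, 0, 0, 0, 0.2, 0, 0, 0, 0, 0, 0, 0.2]
  grip_force: 50

```text
time_s: 20.7
position: [0.4432, 0.3379, 0.0063]
ee_rot: [-0.0, 0.598, 0.801, 0.001]
ft_force: [-0.4, 0.0, 7.4]
grip_width: 0.0209
grip_force: 3.4
```

Run:
```python
from h import *
st()
```

```text
t 20.70 [0.4432 0.3379 0.0063] toolY deg 16.51 z [ 0.0008  0.0011 -1.    ] F [-0.4337  0.0337  7.3785] grip 0.0209 3.4 q [-1.0736  0.5291  0.3883  2.0381 -0.3298  0.6323 -0.1768]
```

The fingers closed over the top of the strip because the tips sit higher when open. I lift, recheck the strip pose and go lower.

Emit:
arm_command:
  motion: [0, 0, -1, 0, 0, 0, 0.45, 0, 0, -1, 0, 0, 0, 0.45, 0, 0, 0, 0, 0, 0, 0.45, 0, 0, 0, 0, 0, 0, 0.45]

```text
time_s: 21.1
position: [0.4429, 0.3379, 0.0561]
ee_rot: [-0.0, 0.598, 0.801, 0.001]
ft_force: [0.0, 0.0, 0.1]
grip_width: 0.0423
grip_force: 0.0
```

Run:
```python
from h import *
st();w,K,T=shot('wrist')
c=blob(grey(w,40,110,(270,370,60,330)))
P=np.array([onz(K,T,u,v,.006)[:2] for u,v in c[:,0]],np.float32)*1000
r=cv2.minAreaRect(P);print(r,cv2.boundingRect(c))
sc=np.array(r[0])/1e3;b=np.radians(16.5);ys=np.array([-np.sin(b),np.cos(b)]);g=sc+ys*.015;print('grasp',g)
go(*g,.0)
```

```text
t 21.10 [0.4429 0.3379 0.0561] toolY deg 16.53 z [ 0.0008  0.0014 -1.    ] F [0.0143 0.0193 0.1182] grip 0.0423 0.0 q [-1.1141  0.4513  0.4353  2.0182 -0.2809  0.7276 -0.2173]
((447.1497497558594, 323.07623291015625), (30.195232391357422, 119.43896484375), 16.39899444580078) (299, 159, 39, 139)
grasp [0.4429 0.3375]
shift units [-0.0081  0.0111  2.217 ]
```

Emit:
arm_command:
  motion: [0, 0, 0.8, 0, 0, 0, 0.45, 0, 0, 0.7, 0, 0, 0, 0.45, 0, 0, 0.4, 0, 0, 0, 0.45, 0, 0, 0.3, 0, 0, 0, 0.45, 0, 0, 0, 0, 0, 0, 0.45, 0, 0, 0, 0, 0, 0, 0.45]

```text
time_s: 21.75
position: [0.4428, 0.3372, 0.0004]
ee_rot: [-0.0, 0.598, 0.801, -0.0]
ft_force: [1.0, 0.3, 0.0]
grip_width: 0.0423
grip_force: 0.0
```

Emit:
arm_command:
  motion: [0, 0, 0, 0, 0, 0, 0.25, 0, 0, 0, 0, 0, 0, 0.25, 0, 0, 0, 0, 0, 0, 0.25, 0, 0, 0, 0, 0, 0, 0.25, 0, 0, 0, 0, 0, 0, 0.25]
  grip_force: 50

```text
time_s: 22.25
position: [0.4428, 0.3374, 0.0005]
ee_rot: [0.0, 0.598, 0.801, -0.0]
ft_force: [0.2, 0.2, -0.4]
grip_width: 0.0294
grip_force: 50.0
```

Run:
```python
from h import *
st()
```

```text
t 22.25 [0.4428 0.3374 0.0005] toolY deg 16.52 z [-0. -0. -1.] F [ 0.2265  0.2107 -0.3825] grip 0.0294 50.0 q [-1.0708  0.5388  0.3849  2.0402 -0.3367  0.6225 -0.1708]
```

Emit:
arm_command:
  motion: [0, 0, -0.6, 0, 0, 0, 0.25, 0, 0, -0.9, 0, 0, 0, 0.25, 0, 0, -0.9, 0, 0, 0, 0.25, 0, 0, -0.8, 0, 0, 0, 0.25, 0, 0, 0, 0, 0, 0.4, 0.25, 0, 0, 0, 0, 0, 0.35, 0.25, 0, 0, 0, 0, 0, 0, 0.25]

```text
time_s: 22.95
position: [0.4423, 0.3372, 0.08]
ee_rot: [-0.0, 0.625, 0.781, -0.0]
ft_force: [0.7, 0.2, -0.6]
grip_width: 0.0289
grip_force: 50.0
```

Run:
```python
from h import *
st();go(.5607,.1512,.08)
```

```text
t 22.95 [0.4423 0.3372 0.08  ] toolY deg 12.68 z [-0.0006 -0.0006 -1.    ] F [ 0.6792  0.1891 -0.5521] grip 0.0289 50.0 q [-1.1469  0.4187  0.4742  2.0056 -0.2676  0.7781 -0.2942]
shift units [-8.298   2.9867  0.0026]
```

Emit:
arm_command:
  motion: [-0.6, 0.2, 0, 0, 0, 0, 0.25, -0.9, 0.35, 0, 0, 0, 0, 0.25, -0.9, 0.35, 0, 0, 0, 0, 0.25, -0.9, 0.35, 0, 0, 0, 0, 0.25, -0.9, 0.35, 0, 0, 0, 0, 0.25, -0.9, 0.35, 0, 0, 0, 0, 0.25, -0.9, 0.35, 0, 0, 0, 0, 0.25, -0.9, 0.3, 0, 0, 0, 0, 0.25, -0.8, 0.25, 0, 0, 0, 0, 0.25, -0.6, 0.14, 0, 0, 0, 0, 0.25]

```text
time_s: 23.95
position: [0.5621, 0.1488, 0.0799]
ee_rot: [0.0, 0.625, 0.781, -0.001]
ft_force: [-0.4, -0.7, -0.2]
grip_width: 0.0294
grip_force: 50.0
```

Emit:
arm_command:
  motion: [0, 0, 0, 0, 0, 0, 0.25, 0, 0, 0, 0, 0, 0, 0.25]

```text
time_s: 24.15
position: [0.5612, 0.1512, 0.0801]
ee_rot: [-0.0, 0.624, 0.781, -0.0]
ft_force: [0.6, -0.3, -0.9]
grip_width: 0.0294
grip_force: 50.0
```

Run:
```python
from h import *
st();go(.5607,.1512,.0215);w,K,T=shot('wrist')
c=blob(grey(w,40,110,(270,370,60,330)));z=bot.observe()['position'][2]+.0055
P=np.array([onz(K,T,u,v,z)[:2] for u,v in c[:,0]],np.float32)*1000
r=cv2.minAreaRect(P);print(r)
t,Kt,Tt=shot('scene');u,v=proj(Kt,Tt,[.57,.09,.05]).astype(int)
cv2.imwrite('pics/place.png',np.hstack([cv2.resize(w[100:340,200:440],(400,400)),cv2.resize(t[v-45:v+45,u-45:u+45],(400,400),interpolation=2)]))
```

```text
t 24.15 [0.5612 0.1512 0.0801] toolY deg 12.73 z [-0.0008 -0.0002 -1.    ] F [ 0.6088 -0.3391 -0.8576] grip 0.0294 50.0 q [-0.7603  0.4599  0.4942  1.9503 -0.2969  0.8034  0.1212]
shift units [ 0.0029 -0.0191  2.3435]
((559.3583984375, 152.17735290527344), (35.07981491088867, 87.7922592163086), 12.801918029785156)
```

View pics/place.png

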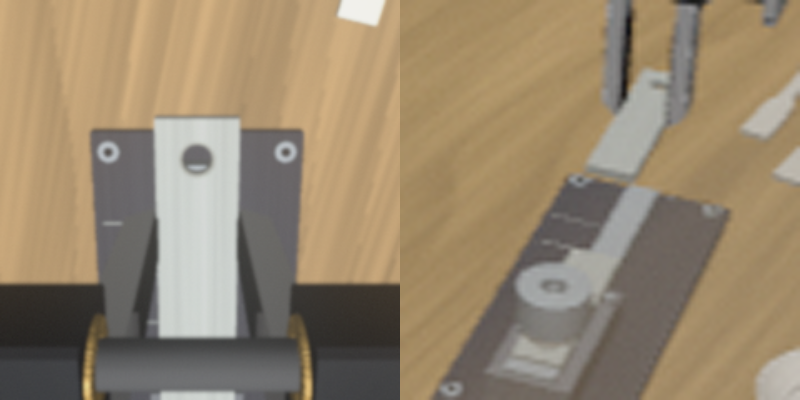

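The strip is held level over the rail (left crop column 197), in line with the jig, with its front beyond the lip. All ten pictures are used, so I lower it onto the rail and continue by force and numbers.

Emit:
arm_command:
  motion: [0, -0.02, 0.8, 0, 0, 0, 0.25, 0, 0, 0.7, 0, 0, 0, 0.25, 0, 0, 0.5, 0, 0, 0, 0.25, 0, 0, 0.3, 0, 0, 0, 0.25, 0, 0, 0.08, 0, 0, 0, 0.25, 0, 0, 0, 0, 0, 0, 0.25]

```text
time_s: 24.85
position: [0.561, 0.1516, 0.0211]
ee_rot: [-0.0, 0.624, 0.781, -0.0]
ft_force: [-0.0, 0.0, -0.7]
grip_width: 0.029
grip_force: 50.0
```

Run:
```python
from h import *
st();print(bot.observe()['torque'])
```

```text
t 24.85 [0.561  0.1516 0.0211] toolY deg 12.77 z [-0.0001  0.0001 -1.    ] F [-0.0189  0.0193 -0.6902] grip 0.0290 50.0 q [-0.7185  0.5448  0.444   1.9794 -0.356   0.6932  0.1694]
[-0.0439  0.0077  0.0051]
```

Lower gently until contact.

Emit:
arm_command:
  motion: [0, 0, 0.05, 0, 0, 0, 0.25, 0, 0, 0.05, 0, 0, 0, 0.25, 0, 0, 0, 0, 0, 0, 0.25, 0, 0, 0, 0, 0, 0, 0.25]

```text
time_s: 25.25
position: [0.5615, 0.1516, 0.0203]
ee_rot: [-0.0, 0.624, 0.781, 0.001]
ft_force: [-8.5, -2.0, 28.7]
grip_width: 0.0289
grip_force: 50.0
```

Emit:
arm_command:
  motion: [0, 0, -0.06, 0, 0, 0, 0.25, 0, 0, 0, 0, 0, 0, 0.25, 0, 0, 0, 0, 0, 0, 0.25]

```text
time_s: 25.55
position: [0.5615, 0.1516, 0.0204]
ee_rot: [0.0, 0.624, 0.781, 0.0]
ft_force: [-1.1, -0.9, 8.2]
grip_width: 0.0289
grip_force: 50.0
```

Run:
```python
from h import *
st();print(bot.observe()['torque']);go(.5607,.1512,.0203)
```

```text
t 25.55 [0.5615 0.1516 0.0204] toolY deg 12.77 z [ 0.0008  0.0004 -1.    ] F [-1.1067 -0.9335  8.1617] grip 0.0289 50.0 q [-0.7176  0.5459  0.4432  1.9796 -0.357   0.691   0.1704]
[-0.0826  0.474   0.0464]
shift units [-0.0083 -0.0329  0.0048]
```

Emit:
arm_command:
  motion: [-0.2, -0.02, 0, 0, 0, 0, 0.25, -0.2, 0, 0, 0, 0, 0, 0.25, -0.2, 0, 0, 0, 0, 0, 0.25, -0.2, 0, 0, 0, 0, 0, 0.25, -0.2, 0, 0, 0, 0, 0, 0.25, -0.2, 0, 0, 0, 0, 0, 0.25, -0.15, 0, 0, 0, 0, 0, 0.25, 0, 0, 0, 0, 0, 0, 0.25, 0, 0, 0, 0, 0, 0, 0.25]

```text
time_s: 26.45
position: [0.5686, 0.1186, 0.0204]
ee_rot: [0.0, 0.624, 0.781, 0.001]
ft_force: [-0.5, 0.4, 6.2]
grip_width: 0.029
grip_force: 50.0
```

```bash
cat >> h.py <<'E'
def jig():
    s,M=yaw(); a=np.radians(12.75); X=np.array([np.cos(a),np.sin(a)]); Y=np.array([-np.sin(a),np.cos(a)])
    p=s['position'][:2]-np.array([.5993,-.0195])-.06*Y; f=s['ft_force'][:2]
    print('jig xy TCP mm',1e3*p@X,1e3*p@Y,'front y',1e3*p@Y-75,'z',s['position'][2]*1e3,'F',f@X,f@Y,s['ft_force'][2],'M',s['torque'])
E
python3 - <<'E'
from h import *
st();jig()
E
```

```text
t 26.45 [0.5686 0.1186 0.0204] toolY deg 12.76 z [ 0.0011  0.0005 -1.    ] F [-0.5359  0.3657  6.1844] grip 0.0290 50.0 q [-0.6593  0.5447  0.4426  1.9813 -0.3565  0.6898  0.2279]
jig xy TCP mm 0.5726170103116662 81.44459122320224 front y 6.444591223202238 z 20.439316894414787 F -0.44200977242650336 0.4749321506769566 6.184355243862929 M [0.073  0.1279 0.0344]
```

Emit:
arm_command:
  motion: [-0.1, -0.02, 0, 0, 0, 0, 0.25, -0.08, 0, 0, 0, 0, 0, 0.25, -0.06, 0, 0, 0, 0, 0, 0.25, 0, 0, 0, 0, 0, 0, 0.25, 0, 0, 0, 0, 0, 0, 0.25]

```text
time_s: 26.95
position: [0.5694, 0.1133, 0.0204]
ee_rot: [0.0, 0.624, 0.781, 0.001]
ft_force: [-0.6, 3.2, 6.0]
grip_width: 0.0288
grip_force: 50.0
```

Run:
```python
from h import *
jig()
```

```text
jig xy TCP mm 0.1367811198611296 76.0994847476709 front y 1.0994847476708998 z 20.42727877513458 F 0.08959033057425257 3.2256613989389455 6.021424912762047 M [0.7893 0.2478 0.0031]
```

Emit:
arm_command:
  motion: [-0.04, 0, 0, 0, 0, 0, 0.25, 0, 0, 0, 0, 0, 0, 0.25, 0, 0, 0, 0, 0, 0, 0.25]

```text
time_s: 27.25
position: [0.5696, 0.1125, 0.0204]
ee_rot: [-0.0, 0.624, 0.782, 0.001]
ft_force: [-1.7, 3.6, 7.3]
grip_width: 0.0287
grip_force: 50.0
```

Run:
```python
from h import *
jig()
```

```text
jig xy TCP mm 0.12199283781565948 75.32628342761315 front y 0.32628342761314855 z 20.418057663283744 F -0.849341449452918 3.9141257338824804 7.315845439544414 M [ 0.9695  0.3435 -0.0565]
```

Emit:
arm_command:
  motion: [-0.04, 0, 0, 0, 0, 0, 0.25, 0, 0, 0, 0, 0, 0, 0.25, 0, 0, 0, 0, 0, 0, 0.25]

```text
time_s: 27.55
position: [0.5697, 0.1121, 0.0204]
ee_rot: [-0.0, 0.624, 0.782, 0.001]
ft_force: [-1.2, 5.7, 8.5]
grip_width: 0.0289
grip_force: 50.0
```

Run:
```python
from h import *
jig()
```

```text
jig xy TCP mm 0.18214662622350758 74.91768659289383 front y -0.08231340710617019 z 20.44975166391578 F 0.11470007534797963 5.850616346480257 8.488279154788817 M [ 1.6551  0.4695 -0.0065]
```

Emit:
arm_command:
  motion: [-0.08, 0, 0, 0, 0, 0, 0.25, 0, 0, 0, 0, 0, 0, 0.25, 0, 0, 0, 0, 0, 0, 0.25]

```text
time_s: 27.85
position: [0.5697, 0.112, 0.0204]
ee_rot: [-0.001, 0.623, 0.782, 0.001]
ft_force: [-3.9, 14.9, 8.5]
grip_width: 0.029
grip_force: 50.0
```

Run:
```python
from h import *
jig()
```

```text
jig xy TCP mm 0.1650238053404908 74.75414642682993 front y -0.2458535731700664 z 20.435534705318325 F -0.5034150557101638 15.43122086032307 8.471989224679524 M [ 3.6892  1.1264 -0.0875]
```

It has stopped: 15 N axial with no further motion, and the front within 0.3 mm of the step by calculation. Now I press down firmly.

Emit:
arm_command:
  motion: [0.02, 0, 0.04, 0, 0, 0, 0.25, 0, 0, 0.02, 0, 0, 0, 0.25, 0, 0, 0, 0, 0, 0, 0.25, 0, 0, 0, 0, 0, 0, 0.25, 0, 0, 0, 0, 0, 0, 0.25]
  grip_force: 60

```text
time_s: 28.35
position: [0.5698, 0.112, 0.0203]
ee_rot: [-0.001, 0.623, 0.782, 0.002]
ft_force: [-13.8, 11.8, 37.0]
grip_width: 0.029
grip_force: 60.0
```

Run:
```python
from h import *
st();jig()
t,K,T=shot('scene'); m=grey(t,45,120)
a=np.radians(12.75);X=np.array([np.cos(a),np.sin(a),0]);Y=np.array([-np.sin(a),np.cos(a),0]);O=np.array([.5993,-.0195,0])+.06*Y
# weight centroid, top plane 0.070
t0,K0,T0=shot('top'); u,v=proj(K0,T0,O-.06*Y+[0,0,.07]); print('weight exp px top',u,v)
c=t[int(v)-1:int(v)+1,0:1]; 
u,v=proj(K,T,O-.06*Y+[0,0,.07]); r=(int(u)-16,int(u)+16,int(v)-14,int(v)+22)
for k in (O-.06*Y+[0,0,.07],O+.02*Y+[0,0,.035],O+.045*Y+[0,0,.026],O+.1*Y+[0,0,.026]):
    q=proj(K,T,k); print(q, t[int(round(q[1])),int(round(q[0]))])
```

```text
t 28.35 [0.5698 0.112  0.0203] toolY deg 12.86 z [ 0.0002  0.004  -1.    ] F [-13.808   11.8372  37.0385] grip 0.0290 60.0 q [-0.6432  0.5442  0.4393  1.9815 -0.3594  0.6899  0.2453]
jig xy TCP mm 0.23076011387438466 74.80390753734004 front y -0.19609246265996205 z 20.279580794056596 F -10.85505979990148 14.592725418834073 37.03848324318473 M [2.8161 3.3706 0.0004]
weight exp px top 302.4549189926864 193.31267777055555
[336.9686 203.6089] [143 144 145]
[346.2293 197.4555] [165 173 172]
[348.9235 195.1137] [165 174 174]
[354.9375 184.4967] [133 138 138]
```

Emit:
arm_command:
  motion: [0.03, -0.03, -0.03, 0, 0, 0, 0.25, 0, 0, 0, 0, 0, 0, 0.25, 0, 0, 0, 0, 0, 0, 0.25, 0, 0, 0, 0, 0, 0, 0.25]

```text
time_s: 28.85
position: [0.5696, 0.112, 0.0204]
ee_rot: [-0.0, 0.624, 0.782, 0.002]
ft_force: [-3.6, 9.8, 18.2]
grip_width: 0.029
grip_force: 60.0
```

Run:
```python
from h import *
st();jig()
```

```text
t 28.85 [0.5696 0.112  0.0204] toolY deg 12.85 z [ 0.0016  0.0029 -1.    ] F [-3.5907  9.7526 18.1869] grip 0.0290 60.0 q [-0.6452  0.5435  0.4403  1.9829 -0.3583  0.6881  0.2434]
jig xy TCP mm 0.060986672611754805 74.85590675183458 front y -0.14409324816541869 z 20.364936504098903 F -1.3498010368657394 10.304539389815252 18.186929162074563 M [ 2.4327  1.0132 -0.0125]
```

```bash
python3 -c "
from plant import order
print(order.hand_in())"
```

```text
the job is handed in; nothing more can be done
None
```

The job is handed in at about 29 s, with the washer and weight home on the post and the lower coupon against the step, gripped and pressed down with about 18 N; I took no picture after tucking it in, so the upper coupon not lifting and the final seat rest on force and position readings.

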